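Find the full glaze tin by its weight and hold it up

ROBOT

A 7-joint arm with a two-finger parallel gripper is mounted at the origin on the work surface. World frame = base frame: x ahead of the robot, y to its left, z up, the work surface at z = 0. Lengths are in m, angles in rad, forces in N, time in s.
With the tool pointing down it reaches from about 0.425 to 0.875 m from the base axis. Payload 8.4 kg.
Tool frame: the origin (TCP) lies on the centre line of the jaws, within the pads' length; the fingertips stand 8 mm ahead of it and the grasp point (between the pads) lies 11 mm behind it; z points along the fingers, y is the line along which they close (so a half turn about z gives the same grasp; the last joint's range is limited). The gripper opens to 85 mm and grips with 20 to 120 N. Pads are 22 mm wide; open, the fingers measure 114 mm over their backs; the gripper's body (76 mm by 85 mm) begins 54 mm behind the grasp point. The pads swing forward as they close: fully open they stand 13 mm farther back than shut.
Start: joints at [1.047, 0.333, 0.04, 1.465, -0.013, 1.343, -0.059], TCP at [0.268, -0.592, 0.239] pointing down, gripper open.
Joint ranges: [-2.58, 2.58], [-0.38, 2.09], [-1.3, 1.39], [0.25, 2.4], [-1.5, 4.64], [0.08, 2.09], [-2.65, 2.65]. Speed limits (rad/s): [2.22, 2.22, 2.79, 2.79, 3.14, 3.14, 3.14].

INTERFACE

Orientations are given as a rotation vector (axis times angle).
In Python, from station import env, camera, camera_info gives the robot as it stands. The module is installed in compiled form; this text tells all that it offers.
- The arm moves only by the tool move_arm, never from a script. Its argument "motion" is one flat list of numbers, 5 for each row, row after row: the shift along the tool's x, y, z in cm, then the turn about the tool's z in rad, then the closure, from 0 (fully open) to 1 (shut). In form: [x, y, z, yaw, hand, x, y, z, yaw, hand, ...]. A call has 1 to 10 rows; each row is the pose to reach, as a shift and turn from the pose commanded when the call began, along the tool's axes at that moment; what a row does not reach only later rows make up. A row lasts 1/12 s, in which the tool goes at most 41.7 mm and 7.16 degrees, less where a joint would pass 70% of its speed; a pose out of reach is approached as far as the arm can. A call with a gripper value outside its range is refused whole. The fingers move at their own pace and stop on an object; the grip force is fixed at half the most. Time passes only in rows, so rows that repeat a pose let the fingers close. It gives the time, the measured TCP pose, the force, the opening and the grip force at its end, in the units of the state.
- env.read_state(): the state, without advancing time (a new reading comes with each control period).
- camera(name): name is "side" or "top"; returns the picture (420x560x3 uint8, red, green, blue); there is no depth.
- camera_info(name): a dict with "mtx" (3x3 intrinsics, pixels), "R" (3x3) and "t" (3): a world point X has camera coordinates R X + t. Camera axes: x right, y down, z forward; pixel columns grow to the right and rows downward; lengths in m; the calibration is good to about 2 mm. A picture is of the moment at which its call begins. camera_info takes no time and is no camera call.
- env.finish_job(): hands the job in; it is judged then, once.
The state is a dict: "time": time; "joints": joint angles; "qd": joint speeds; "joint_efforts": joint torques, N m; "tool_pos": TCP position; "orientation": TCP orientation; "contact_force": force on the tool from outside, world axes, zero at the start; "wrist_torque": the same for the moment, N m; "opening": finger opening in m; "grip_force": force on a finger pad.
Only numpy, scipy, OpenCV 4.12 (cv2) and the standard library are available. Lean on these libraries where they do the work, as an engineer would, in place of code of your own. Each camera call takes 0.05 s, during which the arm holds its last target. There are 200 camera calls.

TASK

Three identical closed tins stand on the wooden ware board, and only the fullest, heaviest one is wanted. Starting with the tin at the robot's left, then the middle one, then the right one, lift each straight up off its place just to feel its weight, one at a time, setting each back upright on its own place before the next is lifted (the last may stay in the hand if it proves the heaviest). Then hold the heaviest tin up, upright, a good 20 cm above the board, and finish while still holding it there, with the other two standing on their places and everything else left alone.

Things in the scene. Friction and masses are not known exactly. Their poses are not given: they have to be found in the camera images.
- tin_a: one of three identical closed square blue tins with bright metal rims: 56 x 56 mm, 84 mm tall, plus a round metal lid 42 mm across that stands 6 mm proud on top. Origin: centre of its underside; z up, x and y square to its flat sides. Stiff and not fragile: a 40 N grip is fine. Total mass 0.25 to 0.68 kg; the heaviest weighs at least 0.13 kg more than either other. Which one it is changes every time and cannot be seen. The filling is a block with about 2.5 mm play inside
- tin_b: one of three identical closed square blue tins with bright metal rims: 56 x 56 mm, 84 mm tall, plus a round metal lid 42 mm across that stands 6 mm proud on top. Origin: centre of its underside; z up, x and y square to its flat sides. Stiff and not fragile: a 40 N grip is fine. Total mass 0.25 to 0.68 kg; the heaviest weighs at least 0.13 kg more than either other. Which one it is changes every time and cannot be seen. The filling is a block with about 2.5 mm play inside
- tin_c: one of three identical closed square blue tins with bright metal rims: 56 x 56 mm, 84 mm tall, plus a round metal lid 42 mm across that stands 6 mm proud on top. Origin: centre of its underside; z up, x and y square to its flat sides. Stiff and not fragile: a 40 N grip is fine. Total mass 0.25 to 0.68 kg; the heaviest weighs at least 0.13 kg more than either other. Which one it is changes every time and cannot be seen. The filling is a block with about 2.5 mm play inside
- ware_board: fixed wooden ware board on the table, 120 mm (its x) by 420 mm (its y) and 18 mm thick, turned at most 0.3 rad; origin: centre of its underside; its +y end is at the robot's left. The tins stand on it in a row, 140 mm apart, each within 12 mm (along x and along y) of the centre of a place and turned by up to 0.5 rad relative to the board
- place_left (a point): centre of the robot's left (+y) tin place on the board, at the height of its top face, marked by a pale 74 mm square; axes parallel to the board's
- place_middle (a point): centre of the middle tin place on the board, at the height of its top face, marked by a pale 74 mm square; axes parallel to the board's
- place_right (a point): centre of the robot's right (-y) tin place on the board, at the height of its top face, marked by a pale 74 mm square; axes parallel to the board's
- spray_bottle: yellow bottle with white cap, 64 mm across, 170 mm tall, to the right of the board; loose bystander, to be left alone; origin at the centre of its underside
- green_bottle: green glass bottle, 56 mm across, 130 mm tall, beyond the board; loose bystander, to be left alone; origin at the centre of its underside
- black_jar: jar with black lid, 68 mm across, 85 mm tall, beyond the board; loose bystander, to be left alone; origin at the centre of its underside
- glaze_bowl: terracotta bowl, 120 mm across, 50 mm tall, to the left of the board; loose bystander, to be left alone; origin at the centre of its underside
- water_cup: white cup, 76 mm across, 70 mm tall, beyond the board; loose bystander, to be left alone; origin at the centre of its underside
- brush: brush with a wooden handle, lying on the table to the left, nearer the robot than the bowl; loose bystander, to be left alone; origin at the centre of its underside
- wooden_rib: flat wooden shaping rib, 50 x 90 x 8 mm, lying to the right; loose bystander, to be left alone; origin at the centre of its underside
Mind the look-alikes: they are no part of the job. What is shaped like the tin_b but purple is not meant. Leave any orange look-alike of the tin_c alone.

How it is judged:
On the way, in this order (a step that is already met when the one before it is completed fails the run):
1. the tin on the left place is lifted clear of the board (more than 12 mm, within 60 mm of its place) in the fingers, the other two standing on the board (((horizontal distance between tin_a and place_left below 0.06 m and z of tin_a in the frame of place_middle above 0.012 m and contact force between tin_a and the fingers above 1 N and contact force between tin_a and ware_board below 0.2 N and z of tin_b in the frame of place_middle between -0.008 and 0.008 m and angle between each of tin_b, tin_c's own z axis and vertical below 0.1 rad and z of tin_c in the frame of place_middle between -0.008 and 0.008 m) or (horizontal distance between tin_b and place_left below 0.06 m and z of tin_b in the frame of place_middle above 0.012 m and contact force between tin_b and the fingers above 1 N and contact force between tin_b and ware_board below 0.2 N and z of tin_a in the frame of place_middle between -0.008 and 0.008 m and angle between each of tin_a, tin_c's own z axis and vertical below 0.1 rad and z of tin_c in the frame of place_middle between -0.008 and 0.008 m) or (horizontal distance between tin_c and place_left below 0.06 m and z of tin_c in the frame of place_middle above 0.012 m and contact force between tin_c and the fingers above 1 N and contact force between tin_c and ware_board below 0.2 N and z of tin_a in the frame of place_middle between -0.008 and 0.008 m and angle between each of tin_a, tin_b's own z axis and vertical below 0.1 rad and z of tin_b in the frame of place_middle between -0.008 and 0.008 m))), for 0.2 s.
2. the tin on the middle place is lifted clear of the board (more than 12 mm, within 60 mm of its place) in the fingers, the other two standing on the board (((horizontal distance between tin_a and place_middle below 0.06 m and z of tin_a in the frame of place_middle above 0.012 m and contact force between tin_a and the fingers above 1 N and contact force between tin_a and ware_board below 0.2 N and z of tin_b in the frame of place_middle between -0.008 and 0.008 m and angle between each of tin_b, tin_c's own z axis and vertical below 0.1 rad and z of tin_c in the frame of place_middle between -0.008 and 0.008 m) or (horizontal distance between tin_b and place_middle below 0.06 m and z of tin_b in the frame of place_middle above 0.012 m and contact force between tin_b and the fingers above 1 N and contact force between tin_b and ware_board below 0.2 N and z of tin_a in the frame of place_middle between -0.008 and 0.008 m and angle between each of tin_a, tin_c's own z axis and vertical below 0.1 rad and z of tin_c in the frame of place_middle between -0.008 and 0.008 m) or (horizontal distance between tin_c and place_middle below 0.06 m and z of tin_c in the frame of place_middle above 0.012 m and contact force between tin_c and the fingers above 1 N and contact force between tin_c and ware_board below 0.2 N and z of tin_a in the frame of place_middle between -0.008 and 0.008 m and angle between each of tin_a, tin_b's own z axis and vertical below 0.1 rad and z of tin_b in the frame of place_middle between -0.008 and 0.008 m))), for 0.2 s.
3. the tin on the right place is lifted clear of the board (more than 12 mm, within 60 mm of its place) in the fingers, the other two standing on the board (((horizontal distance between tin_a and place_right below 0.06 m and z of tin_a in the frame of place_middle above 0.012 m and contact force between tin_a and the fingers above 1 N and contact force between tin_a and ware_board below 0.2 N and z of tin_b in the frame of place_middle between -0.008 and 0.008 m and angle between each of tin_b, tin_c's own z axis and vertical below 0.1 rad and z of tin_c in the frame of place_middle between -0.008 and 0.008 m) or (horizontal distance between tin_b and place_right below 0.06 m and z of tin_b in the frame of place_middle above 0.012 m and contact force between tin_b and the fingers above 1 N and contact force between tin_b and ware_board below 0.2 N and z of tin_a in the frame of place_middle between -0.008 and 0.008 m and angle between each of tin_a, tin_c's own z axis and vertical below 0.1 rad and z of tin_c in the frame of place_middle between -0.008 and 0.008 m) or (horizontal distance between tin_c and place_right below 0.06 m and z of tin_c in the frame of place_middle above 0.012 m and contact force between tin_c and the fingers above 1 N and contact force between tin_c and ware_board below 0.2 N and z of tin_a in the frame of place_middle between -0.008 and 0.008 m and angle between each of tin_a, tin_b's own z axis and vertical below 0.1 rad and z of tin_b in the frame of place_middle between -0.008 and 0.008 m))), for 0.2 s.
At the end, for the whole second after the job is handed in: The heaviest tin is held still in the fingers, over 150 mm above the board's top, within 0.3 rad of upright, resting on nothing else; the other two stand upright on the board, untouched, within 40 mm of where they stood (each weighs on the board with 1.2 to 4.85 N, so neither is the heaviest) (((z of tin_a in the frame of place_middle above 0.15 m and angle between tin_a's own z axis and vertical below 0.3 rad and linear speed of tin_a below 0.05 m/s and contact force between tin_a and the fingers above 2 N and (contact force between tin_a and ware_board below 0.2 N and contact force between tin_a and spray_bottle below 0.2 N and contact force between tin_a and green_bottle below 0.2 N and contact force between tin_a and black_jar below 0.2 N and contact force between tin_a and glaze_bowl below 0.2 N and contact force between tin_a and water_cup below 0.2 N and contact force between tin_a and brush below 0.2 N and contact force between tin_a and wooden_rib below 0.2 N) and (z of tin_b in the frame of place_middle between -0.008 and 0.008 m and angle between tin_b's own z axis and vertical below 0.1 rad and distance of tin_b from where it was at the start of the episode below 0.04 m and linear speed of tin_b below 0.03 m/s and contact force between tin_b and ware_board between 1.2 and 4.85 N and contact force between tin_b and the arm below 0.2 N and contact force between tin_b and the fingers below 0.2 N) and (z of tin_c in the frame of place_middle between -0.008 and 0.008 m and angle between tin_c's own z axis and vertical below 0.1 rad and distance of tin_c from where it was at the start of the episode below 0.04 m and linear speed of tin_c below 0.03 m/s and contact force between tin_c and ware_board between 1.2 and 4.85 N and contact force between tin_c and the arm below 0.2 N and contact force between tin_c and the fingers below 0.2 N)) or (z of tin_b in the frame of place_middle above 0.15 m and angle between tin_b's own z axis and vertical below 0.3 rad and linear speed of tin_b below 0.05 m/s and contact force between tin_b and the fingers above 2 N and (contact force between tin_b and ware_board below 0.2 N and contact force between tin_b and spray_bottle below 0.2 N and contact force between tin_b and green_bottle below 0.2 N and contact force between tin_b and black_jar below 0.2 N and contact force between tin_b and glaze_bowl below 0.2 N and contact force between tin_b and water_cup below 0.2 N and contact force between tin_b and brush below 0.2 N and contact force between tin_b and wooden_rib below 0.2 N) and (z of tin_a in the frame of place_middle between -0.008 and 0.008 m and angle between tin_a's own z axis and vertical below 0.1 rad and distance of tin_a from where it was at the start of the episode below 0.04 m and linear speed of tin_a below 0.03 m/s and contact force between tin_a and ware_board between 1.2 and 4.85 N and contact force between tin_a and the arm below 0.2 N and contact force between tin_a and the fingers below 0.2 N) and (z of tin_c in the frame of place_middle between -0.008 and 0.008 m and angle between tin_c's own z axis and vertical below 0.1 rad and distance of tin_c from where it was at the start of the episode below 0.04 m and linear speed of tin_c below 0.03 m/s and contact force between tin_c and ware_board between 1.2 and 4.85 N and contact force between tin_c and the arm below 0.2 N and contact force between tin_c and the fingers below 0.2 N)) or (z of tin_c in the frame of place_middle above 0.15 m and angle between tin_c's own z axis and vertical below 0.3 rad and linear speed of tin_c below 0.05 m/s and contact force between tin_c and the fingers above 2 N and (contact force between tin_c and ware_board below 0.2 N and contact force between tin_c and spray_bottle below 0.2 N and contact force between tin_c and green_bottle below 0.2 N and contact force between tin_c and black_jar below 0.2 N and contact force between tin_c and glaze_bowl below 0.2 N and contact force between tin_c and water_cup below 0.2 N and contact force between tin_c and brush below 0.2 N and contact force between tin_c and wooden_rib below 0.2 N) and (z of tin_a in the frame of place_middle between -0.008 and 0.008 m and angle between tin_a's own z axis and vertical below 0.1 rad and distance of tin_a from where it was at the start of the episode below 0.04 m and linear speed of tin_a below 0.03 m/s and contact force between tin_a and ware_board between 1.2 and 4.85 N and contact force between tin_a and the arm below 0.2 N and contact force between tin_a and the fingers below 0.2 N) and (z of tin_b in the frame of place_middle between -0.008 and 0.008 m and angle between tin_b's own z axis and vertical below 0.1 rad and distance of tin_b from where it was at the start of the episode below 0.04 m and linear speed of tin_b below 0.03 m/s and contact force between tin_b and ware_board between 1.2 and 4.85 N and contact force between tin_b and the arm below 0.2 N and contact force between tin_b and the fingers below 0.2 N)))); the arm keeps its last pose, push and grip.
It fails at once if a bystander is moved more than 30 mm (distance of any of spray_bottle, green_bottle, black_jar, glaze_bowl, water_cup, brush, wooden_rib from where it was at the start of the episode above 0.03 m).
It fails at once if a tin is tipped over (more than 0.8 rad) (angle between any of tin_a, tin_b, tin_c's own z axis and vertical above 0.8 rad).
It also fails if it takes over 61 s, if anything falls off the work surface, if the arm or the gripper's body presses on something with over 40 N, if the wrist force passes 120 N, or if a joint passes its speed limit or range.

## Working session

There is one attempt and no reset: what is moved stays moved. The work goes in short steps, Python scripts to look and compute and a tool call to move; the robot and the scene stay as the last step left them, time stands still between calls to the robot, and variables do not carry over. Pictures are saved under pics/ and viewed, at most 10 in all, crops included, and the job is handed in when it is done.

Besides the shell and the picture viewer there is one more tool, called after ">>>" as a command line: name --argument value ..., lists and objects as JSON in quotes. move_arm: Moves the arm, as the interface text tells. Its arguments: {"type":"object","properties":{"motion":{"type":"array"}},"required":["motion"]}

```bash
mkdir -p pics; python3 - <<'E'
from station import env,camera,camera_info
import cv2
for n in("top","side"):
    im=camera(n); cv2.imwrite(f"pics/{n}0.png",im[:,:,::-1])
    i=camera_info(n); print(n,i["mtx"].tolist(),i["R"].round(4).tolist(),i["t"].round(4).tolist())
print(env.read_state())
E
```

```text
top [[531.2542541662973, 0.0, 276.21829689380667], [0.0, 531.2542541662973, 212.54279174618867], [0.0, 0.0, 1.0]] [[-0.0013, -1.0, 0.0029], [-0.9976, 0.0011, -0.0697], [0.0697, -0.003, -0.9976]] [0.0019, 0.5873, 1.4699]
side [[486.00613645108933, 0.0, 277.1276091905923], [0.0, 486.00613645108933, 209.90567304535597], [0.0, 0.0, 1.0]] [[-0.8264, -0.563, -0.0053], [-0.4116, 0.6105, -0.6767], [0.3842, -0.557, -0.7363]] [0.4674, 0.2773, 0.9831]
{'time': 0.1, 'joints': array([ 1.04677717,  0.33381671,  0.03986024,  1.46617841, -0.01341692,
        1.34329736, -0.05853371]), 'qd': array([-1.17119104e-03, -1.30705393e-03, -9.79290916e-04, -2.70412422e-03,
       -2.77804897e-04,  6.76685989e-06,  8.66498773e-04]), 'joint_efforts': array([ 4.24208949e-03, -6.60017753e+01,  1.37039736e+00, -4.06475973e+01,
        1.70708739e-02,  8.91023985e-03, -1.27570607e-05]), 'tool_pos': array([ 0.26772778, -0.59186467,  0.23852738]), 'orientation': array([-3.06964801e+00, -6.61943418e-01,  5.87957150e-04]), 'contact_force': array([-0.38904144,  0.52711849,  0.43544892]), 'wrist_torque': array([0.05932871, 0.01629449, 0.01669999]), 'grip_force': 0.0, 'opening': 0.08527866875271235}
```

View pics/top0.png

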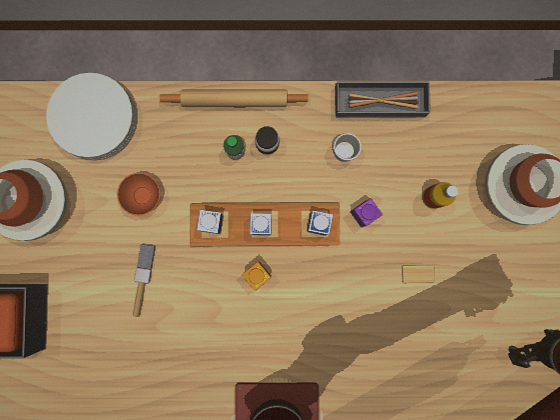

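View pics/side0.png

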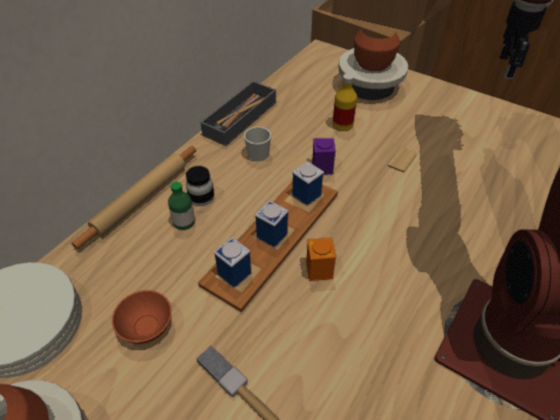

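Candidates in the top view are the blue tins at (210,221), (261,224) and (321,223), the purple look-alike at (368,211) and the orange one at (257,275). I choose the three blue tins on the board and will check them in a close crop.

```bash
python3 - <<'E'
import cv2,numpy as np
t=cv2.imread("pics/top0.png")[195:255,185:345]; s=cv2.imread("pics/side0.png")[155:295,205:335]
a=cv2.resize(t,None,fx=5,fy=5,interpolation=cv2.INTER_CUBIC)
b=cv2.resize(s,None,fx=2,fy=2,interpolation=cv2.INTER_CUBIC)
c=np.zeros((600,800,3),np.uint8); c[:300,:800]=a; c[310:590,:260]=b
h=cv2.cvtColor(t,cv2.COLOR_BGR2HSV)
m=((h[...,0]>100)&(h[...,0]<130)&(h[...,1]>90)).astype(np.uint8)*255
w=((h[...,1]<70)&(h[...,2]>100)).astype(np.uint8)*255
c[310:430,270:590]=cv2.resize(m,None,fx=2,fy=2)[...,None]
c[440:560,270:590]=cv2.resize(w,None,fx=2,fy=2)[...,None]
cv2.imwrite("pics/crop.png",c)
E
```

```text
(no output)
```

View pics/crop.png

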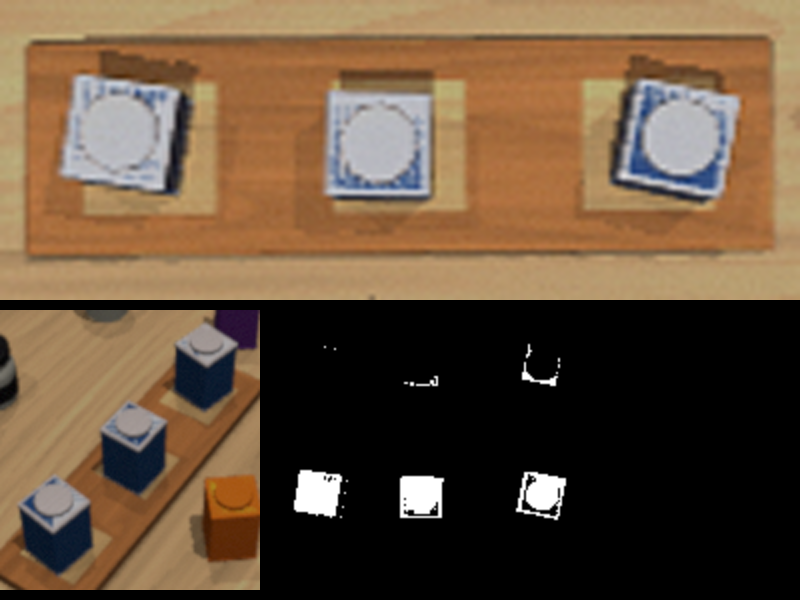

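The crop confirms the three blue tins with round lids. In the top view they sit at about (209,222), (261,224) and (321,223), left to right. Next I measure their poses.

```bash
cat > h.py <<'E'
from station import env,camera,camera_info
import cv2,numpy as np
from scipy.spatial.transform import Rotation as Ro
def ray(n,uv,z):
    i=camera_info(n);R,t=i["R"],i["t"];c=-R.T@t
    d=(R.T@np.linalg.inv(i["mtx"])@np.c_[uv,np.ones(len(uv))].T).T
    return (c+d*((z-c[2])/d[:,2])[:,None])[:,:2]
def proj(n,X):
    i=camera_info(n);p=i["mtx"]@(i["R"]@np.array(X)+i["t"]);return p[:2]/p[2]
def tins(im,box=(195,255,185,345)):
    r0,r1,c0,c1=box;k=8
    g=cv2.resize(im[r0:r1,c0:c1],None,fx=k,fy=k,interpolation=cv2.INTER_CUBIC)
    h=cv2.cvtColor(g,cv2.COLOR_RGB2HSV)
    m=((h[...,1]<75)&(h[...,2]>100)).astype(np.uint8)
    cs=[c for c in cv2.findContours(m,0,2)[0] if cv2.contourArea(c)>8000]
    out=[]
    for c in sorted(cs,key=lambda c:c[:,0,0].mean()):
        p=(c[:,0]+.5)/k-.5+[c0,r0]; w=ray("top",p,.102)
        (x,y),s,a=cv2.minAreaRect((w*1000).astype(np.float32)); out.append((x/1000,y/1000,np.radians((a+45)%90-45),s))
    return out
def go(x,y,z,yaw=None):
    "print shift in tool axes (cm) and yaw turn; yaw = direction of tool y (mod pi)"
    s=env.read_state();R=Ro.from_rotvec(s["orientation"]).as_matrix()
    d=R.T@(np.array([x,y,z])-s["tool_pos"])*100
    cur=np.arctan2(R[1,1],R[0,1]);
    print("shift",d.round(2),"toolyaw_y",cur.round(3), "tool z",R[:,2].round(3))
    if yaw is not None: print("turn",-((yaw-cur+np.pi/2)%np.pi-np.pi/2), "j7",s["joints"][6])
E
python3 - <<'E'
from h import *
im=cv2.imread("pics/top0.png")[:,:,::-1].copy()
T=tins(im)
for t in T: print(np.round(t[:3],4),t[3],"side px",proj("side",[t[0],t[1],.108]).round(1))
h=cv2.cvtColor(im,cv2.COLOR_RGB2HSV)
print("board end px->",ray("top",np.array([[190.5,203],[339,203],[190.5,246],[339,246]]),.018).round(3))
x,y,a,_=T[0]
go(x,y,.24,a);go(x,y,.24,a+np.pi/2)
for n,uv in dict(spray=(433,197),orange=(257,275),purple=(368,211)).items(): print(n,ray("top",np.array([uv]),.08))
E
```

```text
[ 0.5588  0.181  -0.1433] (57.77965545654297, 57.43232345581055) side px [230.9 250.4]
[ 0.5528  0.0437 -0.0212] (56.907318115234375, 57.38262176513672) side px [270.6 211.4]
[ 0.5544 -0.1148 -0.1903] (57.54604721069336, 60.29960250854492) side px [307.3 171.2]
board end px-> [[ 0.615  0.242]
 [ 0.614 -0.176]
 [ 0.494  0.241]
 [ 0.493 -0.174]]
shift [ 58.37 -58.42  -0.07] toolyaw_y -1.146 tool z [-0.001  0.001 -1.   ]
turn -1.0027339005955858 j7 -0.058533710451527256
shift [ 58.37 -58.42  -0.07] toolyaw_y -1.146 tool z [-0.001  0.001 -1.   ]
turn 0.5680624261993108 j7 -0.058533710451527256
spray [[ 0.62471122 -0.422127  ]]
orange [[0.41594635 0.05294748]]
purple [[ 0.58699679 -0.24596688]]
```

>>> move_arm --motion '[4, -4, -2, -0.05, 0, 8, -8, -3, -0.1, 0, 12, -12, -3, -0.2, 0, 15, -15, -3, -0.25, 0, 18, -18, -3, -0.3, 0, 21, -21, -3, -0.35, 0, 24, -24, -3, -0.4, 0, 27, -27, -3, -0.45, 0, 30, -30, -3, -0.5, 0, 33, -33, -3, -0.55, 0]'

```text
time: 0.93
tool_pos: [0.4137, -0.2036, 0.2692]
orientation: [2.774, 1.474, -0.0]
contact_force: [0.0, -0.6, 0.1]
opening: 0.0856
grip_force: 0.0
```

```bash
python3 -c "
from h import *
print(env.read_state()['tool_pos']);go(.5588,.181,.2,-.1433)"
```

```text
[ 0.41367384 -0.20359573  0.26915307]
shift [40.   -9.49  6.9 ] toolyaw_y -0.594 tool z [-0. -0. -1.]
turn -0.45041812694817995 j7 -0.2137284332739258
```

>>> move_arm --motion '[4, -1, 0, -0.1, 0, 8, -2, 0, -0.2, 0, 12, -3, 0, -0.3, 0, 16, -4, 0, -0.4, 0, 20, -5, 0, -0.4, 0, 24, -6, 0, -0.4, 0, 28, -7, 0, -0.4, 0, 32, -8, 0, -0.4, 0, 35, -8.5, 0, -0.4, 0, 35, -8.5, 0, -0.4, 0]'

```text
time: 1.77
tool_pos: [0.5399, 0.1387, 0.2688]
orientation: [-2.418, -2.001, -0.003]
contact_force: [-1.9, -0.7, -0.4]
opening: 0.0853
grip_force: 0.0
```

>>> move_arm --motion '[0, 0, 2, 0, 0, 0, 0, 4, 0, 0, 0, 0, 5, 0, 0, 0, 0, 5, 0, 0, 0, 0, 5, 0, 0]'

```text
time: 2.18
tool_pos: [0.5396, 0.1315, 0.2192]
orientation: [-2.428, -1.993, 0.001]
contact_force: [-0.2, 0.8, 0.1]
opening: 0.0856
grip_force: 0.0
```

```bash
python3 -c "
from h import *
print(env.read_state()['tool_pos'],env.read_state()['contact_force']);go(.5588,.181,.059,-.1433)"
```

```text
[0.53957421 0.1314766  0.21924413] [-0.17583272  0.80699884  0.07831683]
shift [ 5.24  0.93 16.02] toolyaw_y -0.196 tool z [-0.001 -0.    -1.   ]
turn -0.052950777392176906 j7 -0.625316947428438
```

>>> move_arm --motion '[3, 0.5, 0, -0.05, 0, 5.2, 0.9, 0, -0.05, 0, 5.2, 0.9, 0, -0.05, 0, 5.2, 0.9, 2, -0.05, 0, 5.2, 0.9, 4, -0.05, 0, 5.2, 0.9, 6, -0.05, 0, 5.2, 0.9, 7.5, -0.05, 0, 5.2, 0.9, 7.5, -0.05, 0, 5.2, 0.9, 7.5, -0.05, 0]'

```text
time: 2.93
tool_pos: [0.5589, 0.1806, 0.145]
orientation: [2.378, 2.053, -0.0]
contact_force: [0.1, -0.1, 0.2]
opening: 0.0853
grip_force: 0.0
```

```bash
python3 -c "
from h import *
go(.5588,.181,.059,-.1433)
cv2.imwrite('pics/a.png',np.hstack([cv2.resize(camera(n)[r:r+130,c:c+130,::-1],None,fx=3,fy=3) for n,r,c in (('top',170,150),('side',170,170))]))"
```

```text
shift [ 0.04 -0.02  8.6 ] toolyaw_y -0.147 tool z [-0. -0. -1.]
turn -0.0032585475799871144 j7 -0.7173134393177385
```

View pics/a.png

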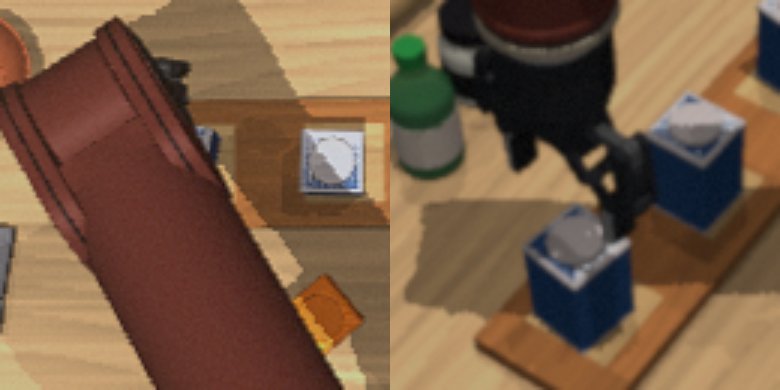

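The hand is centred above the left tin, with its lid at (578,240) in the right-hand crop and a finger on each side. I descend and grip.

>>> move_arm --motion '[0, 0, 2.5, 0, 0, 0, 0, 5, 0, 0, 0, 0, 7.5, 0, 0, 0, 0, 8.6, 0, 0, 0, 0, 8.6, 0, 0, 0, 0, 8.6, 0, 0, 0, 0, 8.6, 0, 0.3, 0, 0, 8.6, 0, 0.5, 0, 0, 8.6, 0, 0.7, 0, 0, 8.6, 0, 1]'

```text
time: 3.87
tool_pos: [0.5598, 0.1814, 0.0601]
orientation: [2.377, 2.053, 0.003]
contact_force: [0.1, 0.0, 6.3]
opening: 0.0555
grip_force: 63.0
```

>>> move_arm --motion '[0, 0, 0, 0, 1, 0, 0, 0, 0, 1, 0, 0, 0, 0, 1, 0, 0, 0, 0, 1, 0, 0, 0, 0, 1, 0, 0, 0, 0, 1]'

```text
time: 4.37
tool_pos: [0.5598, 0.1813, 0.0601]
orientation: [2.377, 2.052, 0.004]
contact_force: [-0.9, -1.3, 6.0]
opening: 0.0555
grip_force: 63.0
```

>>> move_arm --motion '[0, 0, -0.5, 0, 1, 0, 0, -1.5, 0, 1, 0, 0, -3, 0, 1, 0, 0, -4, 0, 1, 0, 0, -4, 0, 1, 0, 0, -4, 0, 1, 0, 0, -4, 0, 1, 0, 0, -4, 0, 1, 0, 0, -4, 0, 1, 0, 0, -4, 0, 1]'

```text
time: 5.2
tool_pos: [0.5584, 0.1809, 0.0977]
orientation: [-2.377, -2.053, 0.001]
contact_force: [-0.2, 0.7, -6.0]
opening: 0.0552
grip_force: 65.2
```

>>> move_arm --motion '[0, 0, 0, 0, 1, 0, 0, 0, 0, 1, 0, 0, 0, 0, 1]'

```text
time: 5.45
tool_pos: [0.5587, 0.181, 0.0981]
orientation: [-2.377, -2.053, 0.0]
contact_force: [0.7, 0.5, -5.8]
opening: 0.0555
grip_force: 65.2
```

>>> move_arm --motion '[0, 0, 0, 0, 1, 0, 0, 0, 0, 1, 0, 0, 0, 0, 1]'

```text
time: 5.7
tool_pos: [0.5587, 0.181, 0.0983]
orientation: [-2.378, -2.053, 0.0]
contact_force: [-0.8, -0.1, -5.8]
opening: 0.0553
grip_force: 65.2
```

```bash
python3 -c "
from h import *
s=env.read_state();print(s['contact_force'],s['joint_efforts'],s['tool_pos'])
cv2.imwrite('pics/b.png',cv2.resize(camera('side')[160:300,170:330,::-1],None,fx=3,fy=3))
s=env.read_state();print(s['contact_force'],s['joint_efforts'])"
```

```text
[-0.75102349 -0.07808705 -5.80855866] [-2.05119686e-03 -6.16762662e+01 -9.66224670e+00 -3.79503179e+01
  2.08031817e-02  6.39192935e-03 -1.02828994e-04] [0.5587092  0.18097953 0.09826633]
[ 0.36996425 -0.7267057  -6.94672535] [-3.34924349e-03 -6.16820741e+01 -9.66262490e+00 -3.79533792e+01
  2.11895054e-02  6.03302979e-03 -3.01547220e-05]
```

View pics/b.png

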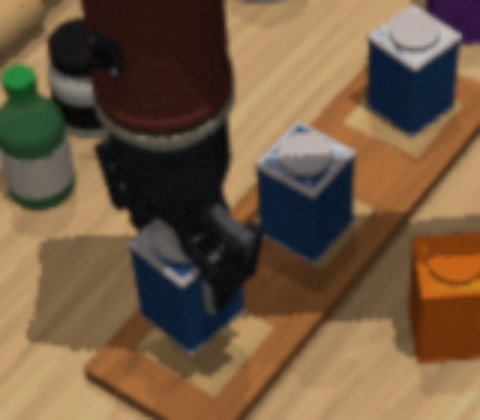

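The left tin is held clear of the board at (190,280), with the others standing. It weighs about 6.0 N. I set it back.

>>> move_arm --motion '[0, 0, 1, 0, 1, 0, 0, 2, 0, 1, 0, 0, 3, 0, 1, 0, 0, 3.4, 0, 1, 0, 0, 3.6, 0, 1, 0, 0, 3.8, 0, 1, 0, 0, 3.9, 0, 1, 0, 0, 3.9, 0, 1, 0, 0, 3.9, 0, 1, 0, 0, 3.9, 0, 1]'

```text
time: 6.58
tool_pos: [0.5582, 0.1809, 0.0601]
orientation: [2.377, 2.054, -0.002]
contact_force: [-5.5, -2.5, 3.2]
opening: 0.0554
grip_force: 66.2
```

>>> move_arm --motion '[0, 0, 0, 0, 0.5, 0, 0, 0, 0, 0.3, 0, 0, 0, 0, 0.2, 0, 0, 0, 0, 0, 0, 0, 0, 0, 0, 0, 0, 0, 0, 0, 0, 0, 0, 0, 0, 0, 0, -3, 0, 0, 0, 0, -6, 0, 0, 0, 0, -9, 0, 0]'

```text
time: 7.42
tool_pos: [0.5583, 0.181, 0.1501]
orientation: [-2.377, -2.053, 0.001]
contact_force: [1.4, 0.8, -0.6]
opening: 0.0856
grip_force: 0.0
```

>>> move_arm --motion '[0, 0, -2, 0, 0, 0, 0, -4, 0, 0, 0, 0, -4, 0, 0, 0, 0, -4, 0, 0, 0, 0, -4, 0, 0]'

```text
time: 7.83
tool_pos: [0.5585, 0.1808, 0.1887]
orientation: [-2.378, -2.053, 0.001]
contact_force: [-0.5, 0.3, -0.1]
opening: 0.0852
grip_force: 0.0
```

```bash
python3 -c "
from h import *
go(.5528,.0437,.14,-.0212)"
```

```text
shift [-13.64   1.43   4.87] toolyaw_y -0.146 tool z [-0.001 -0.    -1.   ]
turn -0.12495171806025374 j7 -0.6954690855397342
```

>>> move_arm --motion '[-4, 0.5, 0, -0.05, 0, -8, 0.8, 0, -0.1, 0, -11, 1.2, 0, -0.12, 0, -13.6, 1.4, 0, -0.12, 0, -13.6, 1.4, 0, -0.12, 0, -13.6, 1.4, 0, -0.12, 0, -13.6, 1.4, 2, -0.12, 0, -13.6, 1.4, 4, -0.12, 0, -13.6, 1.4, 4, -0.12, 0, -13.6, 1.4, 4, -0.12, 0]'

```text
time: 8.67
tool_pos: [0.5518, 0.0456, 0.1482]
orientation: [-2.246, -2.193, 0.003]
contact_force: [0.4, 0.5, -0.1]
opening: 0.0851
grip_force: 0.0
```

```bash
python3 -c "
from h import *
go(.5528,.0437,.059,-.0212)
cv2.imwrite('pics/c.png',np.hstack([cv2.resize(camera(n)[r:r+130,c:c+130,::-1],None,fx=3,fy=3) for n,r,c in (('top',170,170),('side',160,200))]))"
```

```text
shift [-0.19  0.13  8.92] toolyaw_y -0.024 tool z [-0.003  0.001 -1.   ]
turn -0.0030272539953535293 j7 -0.3284830144785641
```

View pics/c.png

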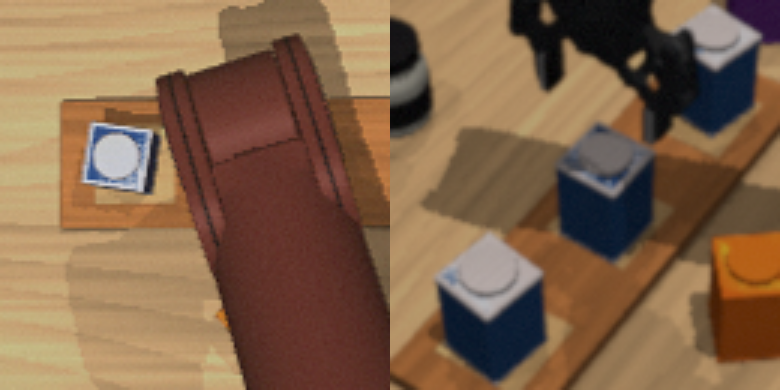

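The left tin is back upright, at (118,157) in the top crop. The fingers straddle the middle tin, whose lid is at (603,155) in the side crop. I descend and grip.

>>> move_arm --motion '[-0.1, 0.1, 2.5, 0, 0, -0.1, 0.1, 5, 0, 0, -0.1, 0.1, 7.5, 0, 0, -0.1, 0.1, 8.8, 0, 0, -0.1, 0.1, 8.8, 0, 0, -0.1, 0.1, 8.8, 0, 0, -0.1, 0.1, 8.8, 0, 0.3, -0.1, 0.1, 8.8, 0, 0.5, -0.1, 0.1, 8.8, 0, 0.7, -0.1, 0.1, 8.8, 0, 1]'

```text
time: 9.6
tool_pos: [0.5548, 0.0435, 0.063]
orientation: [2.249, 2.191, 0.002]
contact_force: [-1.3, -0.4, 6.9]
opening: 0.0557
grip_force: 65.2
```

>>> move_arm --motion '[0, 0, 0, 0, 1, 0, 0, 0, 0, 1, 0, 0, 0, 0, 1, 0, 0, 0, 0, 1]'

```text
time: 9.93
tool_pos: [0.5548, 0.0435, 0.063]
orientation: [2.249, 2.191, 0.003]
contact_force: [-0.9, -0.0, 5.7]
opening: 0.0555
grip_force: 65.2
```

>>> move_arm --motion '[0, 0, -0.5, 0, 1, 0, 0, -1.5, 0, 1, 0, 0, -3, 0, 1, 0, 0, -4, 0, 1, 0, 0, -4, 0, 1, 0, 0, -4, 0, 1, 0, 0, -4, 0, 1, 0, 0, -4, 0, 1, 0, 0, -4, 0, 1, 0, 0, -4, 0, 1]'

```text
time: 10.77
tool_pos: [0.5534, 0.0434, 0.1007]
orientation: [-2.25, -2.192, 0.001]
contact_force: [-0.6, -0.1, -3.3]
opening: 0.0555
grip_force: 64.1
```

>>> move_arm --motion '[0, 0, 0, 0, 1, 0, 0, 0, 0, 1, 0, 0, 0, 0, 1]'

```text
time: 11.02
tool_pos: [0.5537, 0.0434, 0.1012]
orientation: [-2.25, -2.192, 0.0]
contact_force: [-0.5, -0.6, -3.2]
opening: 0.0553
grip_force: 64.1
```

>>> move_arm --motion '[0, 0, 0, 0, 1, 0, 0, 0, 0, 1, 0, 0, 0, 0, 1]'

```text
time: 11.27
tool_pos: [0.5538, 0.0433, 0.1013]
orientation: [-2.25, -2.192, -0.0]
contact_force: [-0.4, -0.5, -2.2]
opening: 0.0557
grip_force: 64.1
```

The middle tin weighs about 3 N, clearly lighter. I set it back.

>>> move_arm --motion '[0, 0, 1, 0, 1, 0, 0, 2, 0, 1, 0, 0, 3, 0, 1, 0, 0, 3.4, 0, 1, 0, 0, 3.6, 0, 1, 0, 0, 3.8, 0, 1, 0, 0, 3.9, 0, 1, 0, 0, 3.9, 0, 1, 0, 0, 3.9, 0, 1, 0, 0, 3.9, 0, 1]'

```text
time: 12.1
tool_pos: [0.5534, 0.0434, 0.0631]
orientation: [-2.25, -2.192, 0.002]
contact_force: [-6.8, -0.7, 6.5]
opening: 0.0555
grip_force: 65.1
```

>>> move_arm --motion '[0, 0, 0, 0, 0.5, 0, 0, 0, 0, 0.3, 0, 0, 0, 0, 0.2, 0, 0, 0, 0, 0, 0, 0, 0, 0, 0, 0, 0, 0, 0, 0, 0, 0, 0, 0, 0, 0, 0, -3, 0, 0, 0, 0, -6, 0, 0, 0, 0, -9, 0, 0]'

```text
time: 12.93
tool_pos: [0.5533, 0.0435, 0.153]
orientation: [-2.249, -2.192, 0.001]
contact_force: [1.3, -0.0, -0.1]
opening: 0.0851
grip_force: 0.0
```

>>> move_arm --motion '[0, 0, -2, 0, 0, 0, 0, -4, 0, 0, 0, 0, -4, 0, 0, 0, 0, -4, 0, 0, 0, 0, -4, 0, 0]'

```text
time: 13.35
tool_pos: [0.5535, 0.0432, 0.1917]
orientation: [-2.25, -2.192, 0.001]
contact_force: [0.1, 0.2, -0.8]
opening: 0.0855
grip_force: 0.0
```

```bash
python3 -c "
from h import *
go(.5544,-.1148,.14,-.1903)"
```

```text
shift [-15.79   0.51   5.17] toolyaw_y -0.026 tool z [-0.001 -0.    -1.   ]
turn 0.1641658503642085 j7 -0.30424465107233983
```

>>> move_arm --motion '[-4, 0.1, 0, 0.05, 0, -8, 0.3, 0, 0.1, 0, -12, 0.4, 0, 0.16, 0, -15.8, 0.5, 0, 0.16, 0, -15.8, 0.5, 0, 0.16, 0, -15.8, 0.5, 0, 0.16, 0, -15.8, 0.5, 2, 0.16, 0, -15.8, 0.5, 4.5, 0.16, 0, -15.8, 0.5, 4.5, 0.16, 0, -15.8, 0.5, 4.5, 0.16, 0]'

```text
time: 14.18
tool_pos: [0.5535, -0.1132, 0.1459]
orientation: [-2.414, -2.006, 0.003]
contact_force: [0.3, -0.1, 1.6]
opening: 0.0854
grip_force: 0.0
```

```bash
python3 -c "
from h import *
go(.5544,-.1148,.06,-.1903)
cv2.imwrite('pics/d.png',np.hstack([cv2.resize(camera(n)[r:r+130,c:c+130,::-1],None,fx=3,fy=3) for n,r,c in (('top',170,190),('side',140,220))]))"
```

```text
shift [-0.15  0.15  8.59] toolyaw_y -0.184 tool z [-0.004  0.002 -1.   ]
turn 0.006205719969148538 j7 -0.18380494028641867
```

View pics/d.png

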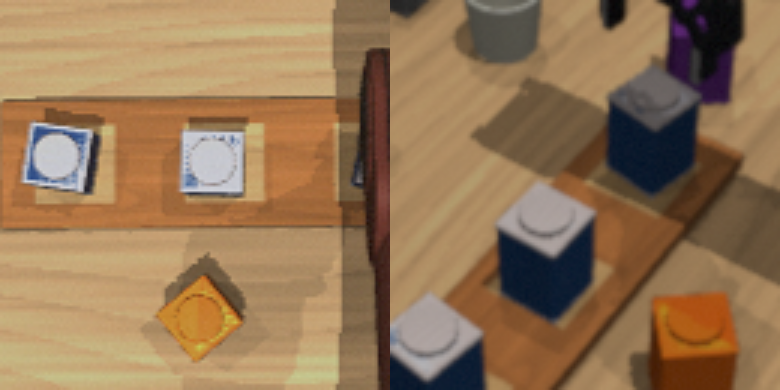

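The left and middle tins stand on their places, at (58,158) and (213,160) in the top crop. The hand is above the right tin, at (653,95) in the side crop. I descend and grip.

>>> move_arm --motion '[-0.1, 0.1, 2.5, 0, 0, -0.1, 0.1, 5, 0, 0, -0.1, 0.1, 7.5, 0, 0, -0.1, 0.1, 8.5, 0, 0, -0.1, 0.1, 8.5, 0, 0, -0.1, 0.1, 8.5, 0, 0, -0.1, 0.1, 8.5, 0, 0.3, -0.1, 0.1, 8.5, 0, 0.5, -0.1, 0.1, 8.5, 0, 0.7, -0.1, 0.1, 8.5, 0, 1]'

```text
time: 15.12
tool_pos: [0.5567, -0.1161, 0.0641]
orientation: [2.416, 2.004, 0.002]
contact_force: [-0.7, 0.8, 6.7]
opening: 0.0556
grip_force: 63.5
```

>>> move_arm --motion '[0, 0, 0, 0, 1, 0, 0, 0, 0, 1, 0, 0, 0, 0, 1, 0, 0, 0, 0, 1]'

```text
time: 15.45
tool_pos: [0.5567, -0.1161, 0.0641]
orientation: [2.416, 2.004, 0.003]
contact_force: [0.0, -0.5, 6.4]
opening: 0.0553
grip_force: 63.5
```

>>> move_arm --motion '[0, 0, -0.5, 0, 1, 0, 0, -1.5, 0, 1, 0, 0, -3, 0, 1, 0, 0, -4, 0, 1, 0, 0, -4, 0, 1, 0, 0, -4, 0, 1, 0, 0, -4, 0, 1, 0, 0, -4, 0, 1, 0, 0, -4, 0, 1, 0, 0, -4, 0, 1]'

```text
time: 16.28
tool_pos: [0.5551, -0.1158, 0.1017]
orientation: [-2.417, -2.005, 0.001]
contact_force: [-1.4, 0.2, -4.1]
opening: 0.0554
grip_force: 64.1
```

>>> move_arm --motion '[0, 0, 0, 0, 1, 0, 0, 0, 0, 1, 0, 0, 0, 0, 1]'

```text
time: 16.53
tool_pos: [0.5554, -0.1158, 0.1022]
orientation: [-2.418, -2.005, 0.0]
contact_force: [-0.2, 1.0, -3.8]
opening: 0.0557
grip_force: 64.1
```

>>> move_arm --motion '[0, 0, 0, 0, 1, 0, 0, 0, 0, 1, 0, 0, 0, 0, 1]'

```text
time: 16.78
tool_pos: [0.5555, -0.1159, 0.1023]
orientation: [2.418, 2.005, 0.0]
contact_force: [0.4, 0.2, -2.8]
opening: 0.0555
grip_force: 64.1
```

The right tin weighs about 3.6 N, so the left tin (about 6 N) is the heaviest. I set the right one back and return to the left.

>>> move_arm --motion '[0, 0, 1, 0, 1, 0, 0, 2, 0, 1, 0, 0, 3, 0, 1, 0, 0, 3.4, 0, 1, 0, 0, 3.6, 0, 1, 0, 0, 3.8, 0, 1, 0, 0, 3.9, 0, 1, 0, 0, 3.9, 0, 1, 0, 0, 3.9, 0, 1, 0, 0, 3.9, 0, 1]'

```text
time: 17.62
tool_pos: [0.555, -0.1157, 0.0641]
orientation: [-2.418, -2.005, 0.002]
contact_force: [-6.5, 1.4, 6.7]
opening: 0.0556
grip_force: 65.1
```

>>> move_arm --motion '[0, 0, 0, 0, 0.5, 0, 0, 0, 0, 0.3, 0, 0, 0, 0, 0.2, 0, 0, 0, 0, 0, 0, 0, 0, 0, 0, 0, 0, 0, 0, 0, 0, 0, 0, 0, 0, 0, 0, -3, 0, 0, 0, 0, -6, 0, 0, 0, 0, -9, 0, 0]'

```text
time: 18.45
tool_pos: [0.555, -0.1156, 0.154]
orientation: [-2.417, -2.005, 0.001]
contact_force: [0.3, -1.2, 0.8]
opening: 0.0849
grip_force: 0.0
```

>>> move_arm --motion '[0, 0, -2, 0, 0, 0, 0, -4, 0, 0, 0, 0, -4, 0, 0, 0, 0, -4, 0, 0, 0, 0, -4, 0, 0]'

```text
time: 18.87
tool_pos: [0.5551, -0.1159, 0.1926]
orientation: [-2.418, -2.005, 0.001]
contact_force: [-0.9, -0.1, -0.3]
opening: 0.0857
grip_force: 0.0
```

```bash
python3 -c "
from h import *
print([np.round(t[:3],4) for t in tins(camera('top'))])
go(.5585,.181,.14,-.145)"
```

```text
[array([ 0.5562,  0.1775, -0.1366]), array([ 0.5517,  0.0436, -0.0275])]
shift [29.24 -5.13  5.23] toolyaw_y -0.186 tool z [-0.001  0.    -1.   ]
turn -0.04102043387346477 j7 -0.1629611025272449
```

>>> move_arm --motion '[4, -0.7, 0, 0, 0, 8, -1.4, 0, -0.04, 0, 12, -2.1, 0, -0.04, 0, 16, -2.8, 0, -0.04, 0, 20, -3.5, 0, -0.04, 0, 24, -4.2, 0, -0.04, 0, 27, -4.8, 0, -0.04, 0, 29.1, -5.1, 0, -0.04, 0, 29.1, -5.1, 0, -0.04, 0, 29.1, -5.1, 0, -0.04, 0]'

```text
time: 19.75
tool_pos: [0.5583, 0.1808, 0.192]
orientation: [-2.373, -2.056, 0.002]
contact_force: [0.8, -0.1, -0.5]
opening: 0.0854
grip_force: 0.0
```

>>> move_arm --motion '[0, 0, 0, 0, 0, 0, 0, 2, 0, 0, 0, 0, 4, 0, 0, 0, 0, 4.5, 0, 0, 0, 0, 4.5, 0, 0, 0, 0, 4.5, 0, 0]'

```text
time: 20.25
tool_pos: [0.5594, 0.1786, 0.1486]
orientation: [-2.379, -2.052, 0.0]
contact_force: [-0.6, 0.7, 0.6]
opening: 0.0853
grip_force: 0.0
```

```bash
python3 -c "
from h import *
go(.5580,.18,.06,-.145)
cv2.imwrite('pics/e.png',np.hstack([cv2.resize(camera(n)[r:r+130,c:c+130,::-1],None,fx=3,fy=3) for n,r,c in (('top',170,230),('side',170,170))]))"
```

```text
shift [ 0.12 -0.16  8.86] toolyaw_y -0.147 tool z [-0. -0. -1.]
turn -0.0024066634117136942 j7 -0.7174807313842773
```

View pics/e.png

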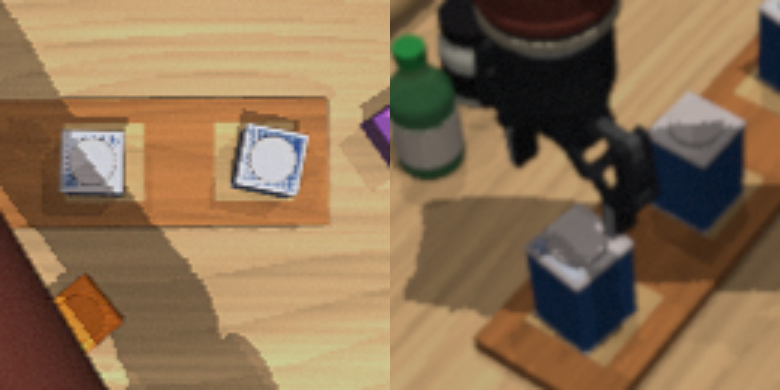

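The middle and right tins stand at (93,162) and (270,160) in the top crop. The hand straddles the left tin, at (580,240) in the side crop. I grip it and raise it about 20 cm.

>>> move_arm --motion '[0.1, -0.1, 2.5, 0, 0, 0.1, -0.1, 5, 0, 0, 0.1, -0.1, 7.5, 0, 0, 0.1, -0.1, 8.7, 0, 0, 0.1, -0.1, 8.7, 0, 0, 0.1, -0.1, 8.7, 0, 0, 0.1, -0.1, 8.7, 0, 0.3, 0.1, -0.1, 8.7, 0, 0.5, 0.1, -0.1, 8.7, 0, 0.7, 0.1, -0.1, 8.7, 0, 1]'

```text
time: 21.18
tool_pos: [0.5592, 0.1811, 0.063]
orientation: [2.377, 2.053, 0.003]
contact_force: [-2.2, -0.6, 6.4]
opening: 0.0558
grip_force: 66.6
```

>>> move_arm --motion '[0, 0, 0, 0, 1, 0, 0, 0, 0, 1, 0, 0, 0, 0, 1, 0, 0, 0, 0, 1]'

```text
time: 21.52
tool_pos: [0.5592, 0.1811, 0.063]
orientation: [2.377, 2.053, 0.003]
contact_force: [-1.0, 0.4, 5.5]
opening: 0.055
grip_force: 66.6
```

>>> move_arm --motion '[0, 0, -0.5, 0, 1, 0, 0, -2, 0, 1, 0, 0, -4, 0, 1, 0, 0, -6, 0, 1, 0, 0, -8, 0, 1, 0, 0, -10, 0, 1, 0, 0, -12, 0, 1, 0, 0, -14, 0, 1, 0, 0, -16, 0, 1, 0, 0, -18, 0, 1]'

```text
time: 22.35
tool_pos: [0.5576, 0.1804, 0.2422]
orientation: [-2.377, -2.054, 0.002]
contact_force: [-0.5, -0.2, -6.6]
opening: 0.0552
grip_force: 65.3
```

>>> move_arm --motion '[0, 0, -1.5, 0, 1, 0, 0, -3, 0, 1, 0, 0, -4, 0, 1, 0, 0, -4, 0, 1, 0, 0, -4, 0, 1, 0, 0, -4, 0, 1, 0, 0, -4, 0, 1, 0, 0, -4, 0, 1, 0, 0, -4, 0, 1, 0, 0, -4, 0, 1]'

```text
time: 23.18
tool_pos: [0.5582, 0.1806, 0.2809]
orientation: [-2.377, -2.053, 0.001]
contact_force: [-0.1, -0.1, -5.8]
opening: 0.0556
grip_force: 65.8
```

```bash
python3 -c "
from h import *
cv2.imwrite('pics/f.png',np.hstack([camera('side')[40:320,130:400,::-1],camera('top')[120:400,130:400,::-1]]))
s=env.read_state();print(s['contact_force'],s['tool_pos'],abs(s['qd']).max(),s['grip_force'])"
```

```text
[ 0.44985882 -0.03241069 -5.61319311] [0.55825478 0.18066927 0.28107951] 0.002277818997459186 65.7541823387146
```

View pics/f.png

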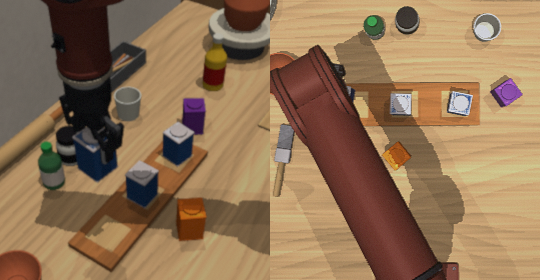

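The left tin is held upright about 21 cm above the board, at (95,155) in the side view. The other two stand on their places at (400,103) and (460,103), and the bystanders are undisturbed.

```bash
python3 -c "
from station import env
print(env.finish_job())"
```

```text
the job is handed in; nothing more can be done
None
```

The left tin is the heaviest at about 6 N (middle about 3 N, right about 3.6 N); I handed in while holding it upright about 21 cm above the board, with the other two standing on their places (no verdict was returned).

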